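# Open the spirits locker and hold its key turned

## Robot

A 6-joint arm with a two-finger parallel gripper is mounted at the origin on a cart in front of the work surface, level with it; the furniture and walls round the work are solid. World frame = base frame: x ahead of the robot, y to its left, z up, the work surface at z = 0. Lengths are in m, angles in rad, forces in N, time in s.
With the tool pointing down it reaches from about 0.275 to 0.975 m from the base axis. Payload 8.4 kg.
Tool frame: the origin (TCP) lies on the mounting face of the last link; the fingertips stand 190 mm ahead of it and the grasp point (between the pads) lies 171 mm ahead of it; y points along the fingers, x is the direction in which the jaws open and shut, and the axes are right-handed (so a half turn about y gives the same grasp; the last joint's range is limited). The gripper opens to 92 mm and grips with 3 to 60 N. Pads are 20 mm wide; open, the fingers measure 128 mm over their backs; the gripper's body (75 mm by 189 mm) begins 69 mm behind the grasp point.
Start: joints at [-1.212, 0.353, 1.633, -0, 1.155, -0.002], TCP at [0.221, -0.585, 0.405] pointing down, gripper open.
Joint ranges: [-2.63, 2.63], [-0.92, 2.1], [0.06, 2.66], [-1.3, 4.44], [0, 2.69], [-3.02, 3.02]. Speed limits (rad/s): [2.22, 2.22, 2.79, 3.14, 3.14, 3.14].

## Interface

Orientations are given as a unit quaternion [w, x, y, z].
In Python, from bench import bot gives the robot as it stands. The module is installed in compiled form; this text tells all that it offers.
- The arm moves only by the tool send_rows, never from a script. Its argument "targets" is a list that holds one entry, the list of rows, each a list of 6 numbers: the shift along the world's x, y, z in mm, then the turn, a rotation vector about the world's x, y, z in rad. A call has 1 to 20 rows; each row shifts and turns the commanded pose from where the row before left it; what a row does not reach is not made up. A row lasts 1/12 s, in which the tool goes at most 41.7 mm and 7.16 degrees, less where a joint would pass 70% of its speed; a pose out of reach is approached as far as the arm can. A call with a gripper value outside its range is refused whole. "fingers" is the finger opening in mm, from 0 to 91.9, set as the call begins (left out, the last holds). The fingers move at their own pace and stop on an object; "force" is the grip in N (left out, the last holds). Time passes only in rows, so rows that do not move let the fingers close. It gives the time, the measured TCP pose, the force and the opening at its end, in the units of the state.
- bot.state(): the state, without advancing time (a new reading comes with each control period).
- bot.grab_frame(name): name is "side" or "top" or "wrist"; returns a dict with "image" (400x640x3 uint8, red, green, blue), "camera_matrix" (3x3 intrinsics, pixels), "R" (3x3) and "t" (3): a world point X has camera coordinates R X + t; the wrist camera has in their place "mount" (4x4, takes a point from camera to tool coordinates, whose origin is the TCP and whose axes are the tool frame's). Camera axes: x right, y down, z forward; pixel columns grow to the right and rows downward; lengths in m; the calibration is good to about 2 mm. A picture is of the moment at which its call begins: read the wrist's pose just before it. There is no depth.
- bot.finish_job(): hands the job in, once; it reports no verdict.
Trained networks look in a picture, given as the dict that the camera call returned (one of the last four; its "shot" number tells which), for a name from the list of things; names that differ only in an ending like _2 or _b are one class to them, and where a whole thing is asked for, a point or a joint stands for the part that bears it (a point fixed in the world has none). Each returns a list of dicts, best first, with "confidence" (0 to 1); they miss things now and then, are a little off and sometimes report something else, mostly with a low value. They report only what shows in the picture. A call takes as long as a camera call.
- bot.outline_of(query, picture): "region" (400x640 bool, what is visible of it) and "extent" ([left, top, right, bottom] in pixels, round what is visible of it).
The state is a dict: "time_s": time; "q": joint angles; "joint_vel": joint speeds; "joint_torque": joint torques, N m; "ee_pos": TCP position; "ee_rot": TCP orientation; "contact_force": force on the tool from outside, world axes, zero at the start; "moment": the same for the moment, N m; "finger_gap": opening from 0.0 (shut) to 1.0 (fully open).
Only numpy, scipy, OpenCV 4.12 (cv2) and the standard library are available. Lean on these libraries where they do the work, as an engineer would, in place of code of your own. Each camera call takes 0.05 s, during which the arm holds its last target.

## Task

The lid latch of the spirits locker springs shut unless its key is held turned. Loosen the black clamp knob on the locker's keyhole cover by turning it anticlockwise, slide the cover fully aside, take the red key from its stand, push it fully home in the keyhole past the sticky pins and turn it clockwise a quarter turn as far as it goes. Finish while holding the key turned, so that someone else can lift the lid, and leave the bottles, jars and other things round about where they stand.

Things in the scene. Friction and masses are not known exactly. Their poses are not given: they have to be found in the camera images.
- locker: Fixed dark wooden chest, 150 (x) by 260 (y) by 60 mm high; origin: centre of its underside, z up. On its top a steel lock case: x -60 to 0, y -70 to 110 mm, top face at z = 90 mm, with guide rails 5 mm high at x = -55.5 and -4.5. The keyhole in that face is hidden at first by the sliding aluminium cover. The lid behind the case (+x) stays shut. Nothing but the knob is higher than 95 mm.
- keyhole (a point): Centre of the keyhole in the lock case's top face, at locker (-30, -45, 90) mm, locker's axes. Slot 28 (y) by 7 mm (x), 2 mm chamfer, in an 8 mm plate. From 13 mm down two rows of sprung pins rub on the blade: about 8 N, then 15 N for the last 4 mm, less while twisting it slightly (0.06 rad) to and fro. Home: key's collar on the top face, blade tip 23 mm below it; only then can the key turn.
- keyhole_cover (a joint): Slide of the keyhole cover (aluminium, 45 by 95 by 4 mm) towards the locker's +y, in m: 0 shut over the keyhole, 0.055 fully open. Friction about 1 N, stays where left. Clamped (a few mm of play) until its knob is loosened by 1.1 rad or more.
- clamp_grip (a point): Grip point of the black clamp knob that rides on the cover: on its vertical axis, 30 mm above the case's top face, locker (-30, 5 + cover opening, 120) mm. Its wing is 34 mm long, 10 mm thick, 16 to 40 mm above that face, over a flat disc 37 mm across, 10 mm high. The point's axes turn with the knob: x along the wing; at knob value 0 parallel to the locker's.
- clamp_knob (a joint): Turn of the clamp knob in rad, anticlockwise from above positive: starts 0 to 0.25 (tight), stop at 1.4 (loose). Friction about 0.03 N m; stays where it is left.
- lock_plug (a joint): Turn of the lock plug with the key in it, in rad, clockwise from above positive: 0 at rest, stop at 1.57. A spring turns it back (about 0.12 N m at the stop), so the key must be held. The blade has about 0.08 rad of play in it.
- key: Loose key, 67 mm long, 60 g, upright in its stand. Origin: tip of the blade, on the axis, z up to the bow. Blade 5 (x) by 26 (y) by 12 mm high, alike both ways round; brass collar 24 mm across, underside at z = 23, top at 27 mm; neck 8 mm thick; red bow 10 (x) by 28 (y) mm from z = 37 to 67. It goes in with its y along the locker's y, either way round.
- key_bow (a point): Centre of the key's red bow, 52 mm above the blade tip on its axis, axes as the key's: grip it here across its 10 mm thickness (x).
- key_stand: Fixed light wooden block, 60 by 70 mm (foot 66 by 76 mm), 35 mm high, origin at the centre of its underside. The key stands in a slot in its top, collar resting on it, key's axes parallel to the stand's; lift it straight up by at least 25 mm to clear.
- shaker: Bystander, leave it alone: steel cocktail shaker, 70 mm wide, 203 mm high; origin at the centre of its underside.
- olive_jar: Bystander, leave it alone: jar with a pale lid, 63 mm wide, 110 mm high; origin at the centre of its underside.
- cruet_1: Bystander, leave it alone: dark stoppered cruet, 53 mm wide, 162 mm high; origin at the centre of its underside.
- bitters_1: Bystander, leave it alone: small brown dropper bottle, 33 mm wide, 102 mm high; origin at the centre of its underside.
- nutmeg_jar: Bystander, leave it alone: spice jar with a dark lid, 44 mm wide, 105 mm high; origin at the centre of its underside.

How it is judged:
On the way, in this order (a step that is already met when the one before it is completed fails the run):
1. the clamp knob is loosened (value of joint clamp_knob above 1.1 rad), for 0.1 s.
2. the keyhole cover is slid aside (value of joint keyhole_cover above 0.045 m), for 0.1 s.
3. the key is lifted out of its stand (height (world z) of key above 0.04 m and contact force between key and the fingers above 1 N), for 0.1 s.
4. the key is fully home in the keyhole, not yet turned (z of key in the frame of keyhole below -0.0195 m and horizontal distance between key and keyhole below 0.004 m and value of joint lock_plug below 0.5 rad), for 0.1 s.
At the end, for the whole second after the job is handed in: The cover is open (more than 45 mm), the key is home (blade tip at least 19.5 mm below the top face of the lock case, within 4 mm of the keyhole's axis, upright within 0.15 rad), the lock plug stands turned more than 1.35 rad and the fingers still hold the key, all through the last second (z of key in the frame of keyhole below -0.0195 m and horizontal distance between key and keyhole below 0.004 m and angle between key's own z axis and vertical below 0.15 rad and value of joint lock_plug above 1.35 rad and value of joint keyhole_cover above 0.045 m and contact force between key and the fingers above 1 N); the arm keeps its last pose, push and grip.
It fails at once if a bystander is pushed away or knocked over (distance of any of shaker, olive_jar, cruet_1, bitters_1, nutmeg_jar from where it was at the start of the episode above 0.03 m or angle between any of shaker, olive_jar, cruet_1, bitters_1, nutmeg_jar's own z axis and vertical above 0.5 rad).
It also fails if it takes over 54 s, if anything falls off the work surface, if the arm or the gripper's body presses on something with over 40 N, if the wrist force passes 120 N, or if a joint passes its speed limit or range.

## Working session

There is one attempt and no reset: what is moved stays moved. The work goes in short steps, Python scripts to look and compute and a tool call to move; the robot and the scene stay as the last step left them, time stands still between calls to the robot, and variables do not carry over. Pictures are saved under pics/ and viewed, and the job is handed in when it is done.

Besides the shell and the picture viewer there is one more tool, called by a JSON object that holds its "op" and its "data". send_rows: Moves the arm, as the interface text tells. Its arguments: {"type":"object","properties":{"targets":{"type":"array","items":{"type":"array","items":{"type":"array","items":{"type":"number"}}}},"fingers":{"type":"number"},"force":{"type":"number"}},"required":["targets"]}

```bash
mkdir -p pics; cat > h.py <<'E'
import numpy as np, cv2
from bench import bot
from scipy.spatial.transform import Rotation as Ro
def quat(q): return Ro.from_quat([q[1],q[2],q[3],q[0]])
def save(p,n): cv2.imwrite('pics/'+n+'.png',p['image'][:,:,::-1])
def cam(p,s=None):
    if 'R' in p: return np.array(p['camera_matrix']),np.array(p['R']),np.array(p['t'])
    M=np.array(p['mount']);T=np.eye(4);T[:3,:3]=quat(s['ee_rot']).as_matrix();T[:3,3]=s['ee_pos']
    W=np.linalg.inv(T@M);return np.array(p['camera_matrix']),W[:3,:3],W[:3,3]
def proj(c,X):
    K,R,t=c;x=(R@np.atleast_2d(X).T).T+t;u=(K@x.T).T;return u[:,:2]/u[:,2:]
def atz(c,uv,z):
    K,R,t=c;C=-R.T@t;d=R.T@np.linalg.inv(K)@np.array([uv[0],uv[1],1.]);return C+d*(z-C[2])/d[2]
def tri(cs,uvs):
    A=[];b=[]
    for c,uv in zip(cs,uvs):
        K,R,t=c;C=-R.T@t;d=R.T@np.linalg.inv(K)@np.array([uv[0],uv[1],1.]);d/=np.linalg.norm(d)
        P=np.eye(3)-np.outer(d,d);A.append(P);b.append(P@C)
    X=np.linalg.lstsq(np.vstack(A),np.hstack(b),rcond=None)[0]
    return X
E
python3 - <<'E'
from h import *
s=bot.state();print(s)
P={}
for n in ['top','side','wrist']:
    p=bot.grab_frame(n);save(p,n+'0')
    print(n,{k:v for k,v in p.items() if k!='image'})
    for q in ['locker','keyhole_cover','clamp_knob','key','key_stand','shaker','olive_jar','cruet_1','bitters_1','nutmeg_jar']:
        for o in bot.outline_of(q,p)[:2]:
            ys,xs=np.nonzero(o['region']);print(n,q,round(o['confidence'],2),o['extent'],xs.mean().round(1),ys.mean().round(1))
E
```

```text
{'time_s': 0.0, 'q': array([-1.21238170e+00,  3.53684367e-01,  1.63411102e+00, -1.10716059e-05,
        1.15521351e+00, -2.39391461e-03]), 'joint_vel': array([ 0.00051471, -0.00109938,  0.0008332 ,  0.00185983,  0.00027378,
       -0.00115227]), 'joint_torque': array([ 3.93792125e-04, -5.93838930e+01, -3.34211040e+01,  6.98618148e-02,
        2.34010932e-02, -7.27316728e-05]), 'ee_pos': array([ 0.22056773, -0.58454703,  0.40395078]), 'ee_rot': array([ 0.58188285, -0.58131719,  0.40258377, -0.40175736]), 'contact_force': array([-0.68880017, -0.07660713,  0.19984537]), 'moment': array([-0.04367963,  0.06457081, -0.08702783]), 'finger_gap': 0.9998301143338963}
top {'camera_matrix': array([[372.374811  ,   0.        , 321.22910178],
       [  0.        , 372.374811  , 203.48664131],
       [  0.        ,   0.        ,   1.        ]]), 'R': array([[ 0.02859135, -0.99951308,  0.01249586],
       [-0.9901142 , -0.03003539, -0.13701   ],
       [ 0.1373186 , -0.00845502, -0.99049085]]), 't': array([-0.11093793,  0.59386965,  1.17414541]), 'shot': 1}
top locker 0.61 [338.9, 206.9, 425.9, 270.
[... 1567 characters left out ...]
.3, 214.0, 364.6, 239.9] 358.1 226.8
side nutmeg_jar 0.85 [372.8, 267.4, 389.2, 306.1] 381.3 285.0
side nutmeg_jar 0.5 [369.4, 193.6, 387.5, 241.3] 374.8 220.0
wrist {'camera_matrix': array([[354.47995864,   0.        , 327.36648839],
       [  0.        , 354.47995864, 200.57673449],
       [  0.        ,   0.        ,   1.        ]]), 'mount': array([[ 9.99999833e-01,  2.74150058e-05,  5.76747985e-04,
         4.07155245e-04],
       [-5.54471910e-04, -2.33086895e-01,  9.72455753e-01,
         1.92146308e-02],
       [ 1.61092277e-04, -9.72455911e-01, -2.33086841e-01,
         6.55524837e-02],
       [ 0.00000000e+00,  0.00000000e+00,  0.00000000e+00,
         1.00000000e+00]]), 'shot': 3}
```

View pictures.

View pics/top0.png

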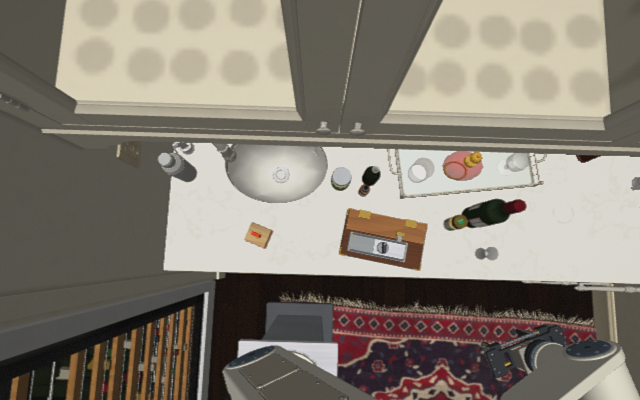

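View pics/side0.png

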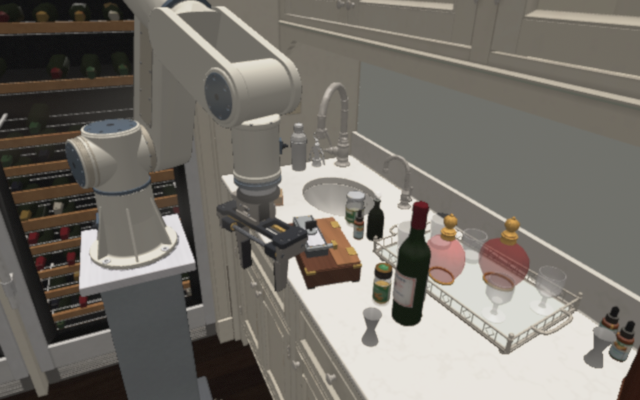

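```bash
python3 - <<'E'
from h import *
a=cv2.imread('pics/top0.png')[150:290,150:480];cv2.imwrite('pics/top0z.png',cv2.resize(a,None,fx=2.4,fy=2.4,interpolation=3))
a=cv2.imread('pics/side0.png')[110:320,240:420];cv2.imwrite('pics/side0z.png',cv2.resize(a,None,fx=2.8,fy=2.8,interpolation=3))
s=bot.state();print(quat(s['ee_rot']).as_matrix().round(3))
E
```

```text
[[ 0.353  0.     0.936]
 [-0.936  0.     0.353]
 [-0.    -1.     0.   ]]
```

View pics/top0z.png

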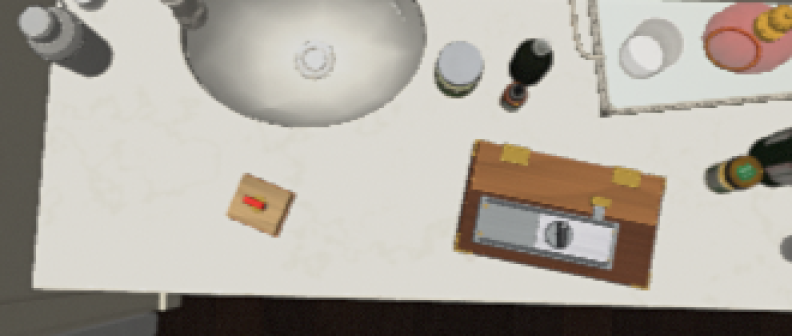

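View pics/side0z.png

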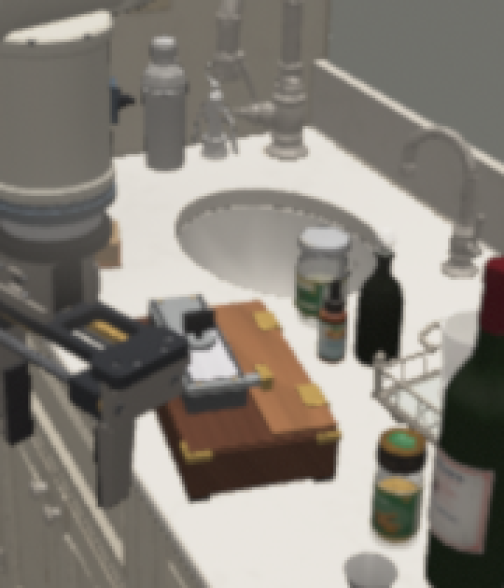

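```bash
python3 - <<'E'
from h import *
s=bot.state()
p=bot.grab_frame('top');c=cam(p)
f=lambda u,v,z:atz(c,(150+u/2.4,150+v/2.4),z)
C=[f(u,v,.06) for u,v in [(474,140),(665,177),(650,288),(456,248)]]
C=np.array(C);print(C.round(3),np.linalg.norm(np.diff(C,axis=0),axis=1).round(3),C.mean(0))
d=C[0]-C[1]+C[3]-C[2];yaw=np.arctan2(-d[0],d[1]);print('yaw',yaw)
print('knob',f(559,234,.13))
S=np.array([f(u,v,.035) for u,v in [(247,173),(294,186),(278,236),(228,220)]]);print(S.round(3),S.mean(0))
print('bow',f(255,204,.06))
# sanity joint: camera wrist pose
for n in ['shaker','olive_jar','cruet_1','bitters_1','nutmeg_jar']:
    o=bot.outline_of(n,p)
    if o:
        e=o[0]['extent'];ys,xs=np.nonzero(o[0]['region']);print(n,atz(c,(xs.mean(),ys.mean()),.08).round(3))
print('wine',atz(c,(516,206),.3),atz(c,(450,225),.05))
M=np.array(bot.grab_frame('wrist')['mount']);K,R,t=cam(dict(mount=M,camera_matrix=np.eye(3)),s);print(-R.T@t,R.T[:,2])
E
```

```text
[[ 0.581 -0.178  0.06 ]
 [ 0.539 -0.434  0.06 ]
 [ 0.393 -0.413  0.06 ]
 [ 0.437 -0.157  0.06 ]] [0.259 0.148 0.26 ] [ 0.48752978 -0.29543064  0.06      ]
yaw -0.16796863823291852
knob [ 0.45773393 -0.28034581  0.13      ]
[[0.53  0.127 0.035]
 [0.514 0.063 0.035]
 [0.447 0.081 0.035]
 [0.466 0.149 0.035]] [0.48919047 0.10481553 0.035     ]
bow [0.48724721 0.10982676 0.06      ]
shaker [0.697 0.371 0.08 ]
olive_jar [ 0.675 -0.154  0.08 ]
cruet_1 [ 0.688 -0.249  0.08 ]
bitters_1 [ 0.639 -0.227  0.08 ]
nutmeg_jar [ 0.545 -0.514  0.08 ]
wine [ 0.56974221 -0.59344889  0.3       ] [ 0.53819911 -0.51113067  0.05      ]
[ 0.28213081 -0.56200231  0.38545318] [-0.21786528 -0.08281947 -0.97245856]
```

View pics/wrist0.png

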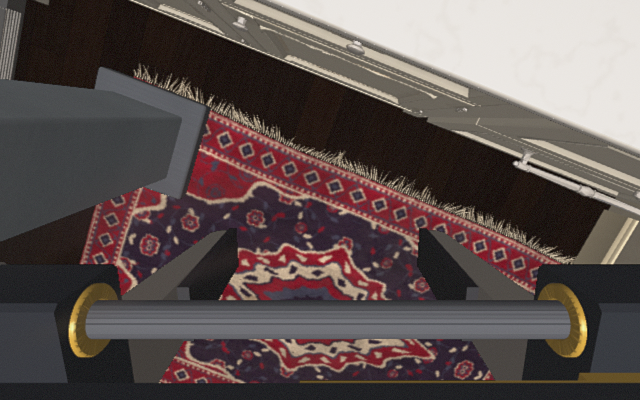

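{"op": "send_rows", "data": {"targets": [[[20, 25, 0, 0, 0, -0.044], [20, 25, 0, 0, 0, -0.044], [20, 25, 0, 0, 0, -0.044], [20, 25, 0, 0, 0, -0.044], [20, 25, 0, 0, 0, -0.044], [20, 25, 0, 0, 0, -0.044], [20, 25, 0, 0, 0, -0.044], [20, 25, 0, 0, 0, -0.044], [20, 25, 0, 0, 0, -0.044], [20, 25, 0, 0, 0, -0.044], [20, 25, 0, 0, 0, -0.044], [20, 25, 0, 0, 0, -0.044], [0, 0, 0, 0, 0, 0], [0, 0, 0, 0, 0, 0], [0, 0, 0, 0, 0, 0]]], "fingers": 91.9}}

```text
time_s: 3.25
ee_pos: [0.4605, -0.2849, 0.4047]
ee_rot: [-0.457, 0.457, -0.54, 0.54]
contact_force: [0.8, -0.2, 0.5]
finger_gap: 1.001
```

```bash
cat > look.py <<'E'
import sys
from h import *
n=sys.argv[1]; qs=sys.argv[2:]
s=bot.state();p=bot.grab_frame('wrist');save(p,n);c=cam(p,s)
import pickle;pickle.dump(c,open(n+'.pkl','wb'))
R=quat(s['ee_rot']).as_matrix()
print(s['time_s'],'tcp',s['ee_pos'].round(4),'grasp',(s['ee_pos']+R[:,1]*.171).round(4),'down',R[:,1].round(3),'yawz',np.arctan2(R[1,2],R[0,2]).round(4),'gap',s['finger_gap'],'F',s['contact_force'].round(2),'M',s['moment'].round(3),'q',s['q'].round(2))
for q in qs:
    for o in bot.outline_of(q,p)[:2]:
        r=o['region'].astype(np.uint8);ys,xs=np.nonzero(r);k=cv2.findContours(r,0,1)[0];k=max(k,key=cv2.contourArea)
        print(q,round(o['confidence'],2),np.round(o['extent'],1),xs.mean().round(1),ys.mean().round(1),'rect',cv2.minAreaRect(k))
E
python3 look.py w1 locker keyhole_cover clamp_knob key key_stand
```

```text
3.25 tcp [ 0.4605 -0.2849  0.4047] grasp [ 0.4604 -0.285   0.2337] down [-0. -0. -1.] yawz -0.1657 gap 1.0006364238751988 F [ 0.78 -0.22  0.45] M [-0.04   0.014 -0.048] q [-0.56  0.22  1.81 -0.    1.11  1.18]
locker 0.73 [183.7  64.4 483.6 238.6] 333.7 150.3 rect ((333.6434326171875, 151.66445922851562), (297.11944580078125, 167.74447631835938), 0.6661999821662903)
keyhole_cover 0.7 [298.3 171.5 410.6 233.7] 352.4 197.8 rect ((353.0, 201.0), (58.0, 114.0), 90.0)
clamp_knob 0.77 [306.3 179.9 348.2 231.9] 328.6 202.6 rect ((330.65380859375, 203.2307586669922), (47.149513244628906, 37.4422607421875), 56.30992889404297)
key_stand 0.89 [  0.  187.6   9.1 244.8] 4.3 215.8 rect ((4.5, 214.5), (57.0, 9.0), 90.0)
```

View pics/w1.png

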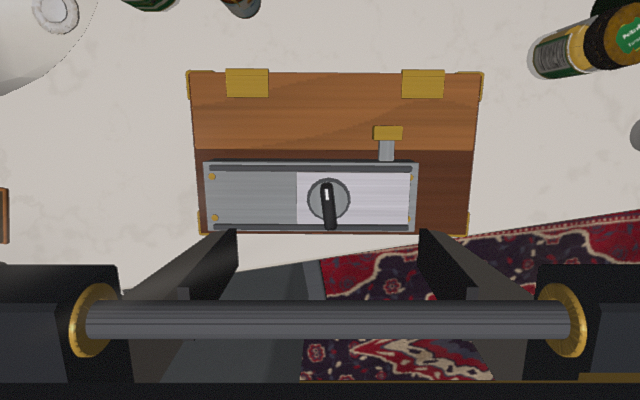

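```bash
python3 - <<'E'
from h import *
import pickle
a=cv2.imread('pics/w1.png')[50:250,170:500];cv2.imwrite('pics/w1z.png',cv2.resize(a,None,fx=2.4,fy=2.4,interpolation=3))
c=pickle.load(open('w1.pkl','rb'))
P=dict(lidL=(187,71,.06),lidR=(483,72,.06),cTL=(204,162,.09),cTR=(418,162,.09),cBL=(204,232,.09),cBR=(416,232,.09))
for k,(u,v,z) in P.items(): print(k,atz(c,(u,v),z).round(4))
loc=dict(lidL=(75,130,60),lidR=(75,-130,60),cTL=(0,110,90),cTR=(0,-70,90),cBL=(-60,110,90),cBR=(-60,-70,90))
from scipy.optimize import least_squares
def w(L,x): return (Ro.from_euler('z',x[2]).apply(np.array(L)/1000.)+[x[0],x[1],x[3] if len(x)>3 else 0])
L=[loc[k] for k in P];U=np.array([P[k][:2] for k in P])
for n in (3,4):
  r=least_squares(lambda x:(proj(c,w(L,x))-U).ravel(),[.4875,-.295,-.168,0][:n]);print(r.x.round(4),r.fun.round(1))
print(proj(c,w([(-30,5,130),(-30,5,100),(-30,-45,90)],r.x)))
print('kh',w([(-30,-45,90),(-30,5,120)],r.x).round(4))
E
```

```text
lidL [ 0.5824 -0.1822  0.06  ]
lidR [ 0.5393 -0.4356  0.06  ]
cTL [ 0.5051 -0.1883  0.09  ]
cTR [ 0.4756 -0.3646  0.09  ]
cBL [ 0.4453 -0.1732  0.09  ]
cBR [ 0.4147 -0.3563  0.09  ]
[ 0.4866 -0.2957 -0.1696] [-2.2  0.4  1.1  0.7 -1.2  0.1  0.3  0.9  4.2 -1.5 -2.1 -0.7]
[ 0.4866 -0.2957 -0.1696  0.0007] [-2.5  0.2  1.5  0.5 -1.4  0.1  0.5  1.   3.9 -1.3 -1.9 -0.5]
[[328.58554866 209.76763891]
 [328.43737103 200.38878355]
 [386.96216809 197.8858704 ]]
kh [[ 0.4495 -0.335   0.0907]
 [ 0.4579 -0.2857  0.1207]]
```

View pics/w1z.png

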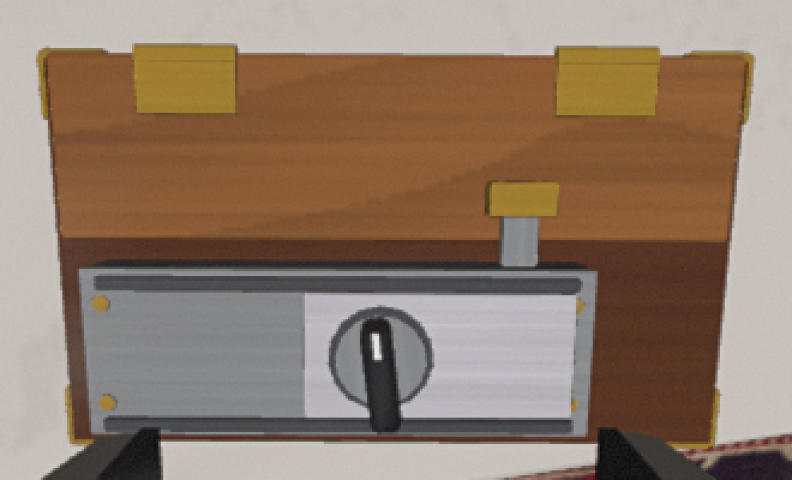

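```bash
python3 - <<'E'
from h import *
import pickle
c=pickle.load(open('w1.pkl','rb'))
f=lambda u,v,z:atz(c,(170+u/2.4,50+v/2.4),z)
for a,b in [((363,330),(370,415)),((389,330),(399,415)),((376,346),(384,415))]:
    A=f(*a,.13);B=f(*b,.13);d=A-B;print(A.round(4),B.round(4),np.arctan2(d[1],d[0]))
def w(L): return Ro.from_euler('z',-.1697).apply(np.array(L)/1000.)+[.4866,-.2957,0]
for k in (0,.05,.1,.15,.2,.25):
    cs,sn=np.cos(k),np.sin(k)
    q=[(-30+x*cs-y*sn,5+x*sn+y*cs,130) for x,y in [(17,5),(17,-5),(-17,-5),(-17,5)]]
    print(k,((proj(c,w(q))-[170,50])*2.4).round(0).tolist())
E
```

```text
[ 0.4753 -0.2832  0.13  ] [ 0.4482 -0.2807  0.13  ] -0.08892643152050463
[ 0.474 -0.291  0.13 ] [ 0.4467 -0.2897  0.13  ] -0.04757800077294821
[ 0.4697 -0.2863  0.13  ] [ 0.4475 -0.2851  0.13  ] -0.05324518911257335
0 [[364.0, 329.0], [397.0, 329.0], [396.0, 435.0], [364.0, 435.0]]
0.05 [[362.0, 330.0], [394.0, 329.0], [399.0, 434.0], [367.0, 436.0]]
0.1 [[359.0, 331.0], [392.0, 328.0], [401.0, 433.0], [370.0, 436.0]]
0.15 [[356.0, 332.0], [389.0, 328.0], [404.0, 432.0], [373.0, 437.0]]
0.2 [[354.0, 334.0], [386.0, 327.0], [407.0, 431.0], [375.0, 437.0]]
0.25 [[351.0, 335.0], [383.0, 327.0], [409.0, 430.0], [378.0, 437.0]]
```

{"op": "send_rows", "data": {"targets": [[[-1, -0.5, -18, 0, 0, 0.034], [-1, -0.5, -18, 0, 0, 0.033], [-0.4, 0, -18, 0, 0, 0.033], [0, 0, -18, 0, 0, 0], [0, 0, -18, 0, 0, 0], [0, 0, -18.7, 0, 0, 0], [0, 0, 0, 0, 0, 0], [0, 0, 0, 0, 0, 0]]], "fingers": 40}}

```text
time_s: 4.22
ee_pos: [0.4578, -0.286, 0.2955]
ee_rot: [0.483, -0.483, 0.517, -0.516]
contact_force: [0.4, -0.1, 0.3]
finger_gap: 0.446
```

```bash
python3 look.py w2 clamp_knob
```

```text
4.2167 tcp [ 0.4578 -0.286   0.2955] grasp [ 0.4575 -0.2858  0.1245] down [-0.002  0.001 -1.   ] yawz -0.0678 gap 0.4460701129698186 F [ 0.39 -0.06  0.33] M [ 0.094 -0.06  -0.032] q [-0.56  0.36  1.91 -0.    0.88  1.08]
clamp_knob 0.62 [297.4 214.4 358.  300.3] 326.5 249.5 rect ((321.4239807128906, 253.72854614257812), (58.693397521972656, 82.41696166992188), 23.355566024780273)
```

View pics/w2.png

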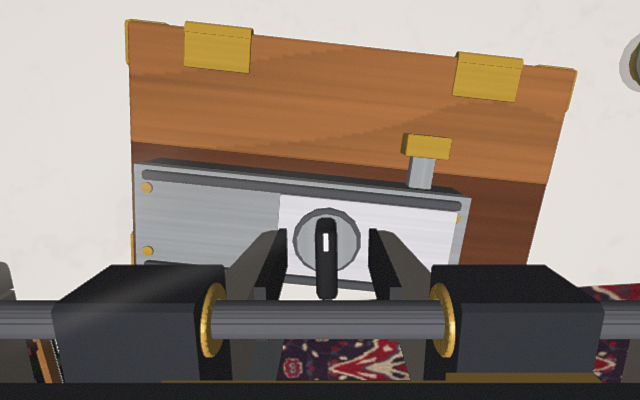

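{"op": "send_rows", "data": {"targets": [[[0, 0, 0, 0, 0, 0], [0, 0, 0, 0, 0, 0], [0, 0, 0, 0, 0, 0], [0, 0, 0, 0, 0, 0], [0, 0, 0, 0, 0, 0]]], "fingers": 0, "force": 25}}

```text
time_s: 4.73
ee_pos: [0.4584, -0.2855, 0.2963]
ee_rot: [-0.483, 0.483, -0.517, 0.517]
contact_force: [2.5, 5.4, 6.5]
finger_gap: 0.107
```

{"op": "send_rows", "data": {"targets": [[[0, 0, 0, 0, 0, 0.1], [0, 0, 0, 0, 0, 0.1], [0, 0, 0, 0, 0, 0.1], [0, 0, 0, 0, 0, 0.1], [0, 0, 0, 0, 0, 0.1], [0, 0, 0, 0, 0, 0.1], [0, 0, 0, 0, 0, 0.1], [0, 0, 0, 0, 0, 0.1], [0, 0, 0, 0, 0, 0.1], [0, 0, 0, 0, 0, 0.1], [0, 0, 0, 0, 0, 0.1], [0, 0, 0, 0, 0, 0.1], [0, 0, 0, 0, 0, 0], [0, 0, 0, 0, 0, 0]]]}}

```text
time_s: 5.9
ee_pos: [0.4581, -0.2849, 0.2963]
ee_rot: [0.691, -0.69, 0.154, -0.153]
contact_force: [-0.3, 7.1, 7.5]
finger_gap: 0.106
```

```bash
python3 look.py w3 clamp_knob
```

```text
5.9 tcp [ 0.4581 -0.2849  0.2963] grasp [ 0.458  -0.2846  0.1253] down [-0.001  0.002 -1.   ] yawz 1.1331 gap 0.10580368681266644 F [-0.3   7.12  7.45] M [1.217 0.138 0.041] q [-0.56  0.35  1.91  0.    0.88 -0.12]
clamp_knob 0.58 [300.8 214.5 350.9 300.5] 327.5 252.4 rect ((333.5308837890625, 255.30056762695312), (82.97314453125, 47.220489501953125), 77.00537872314453)
```

View pics/w3.png

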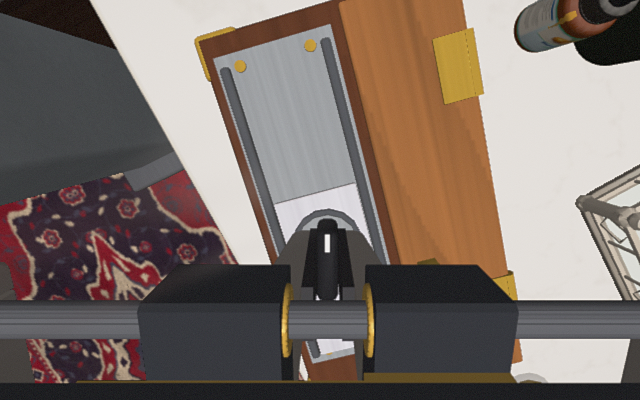

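{"op": "send_rows", "data": {"targets": [[[0.7, 4, 0, 0, 0, 0], [0.7, 4, 0, 0, 0, 0], [0.7, 4, 0, 0, 0, 0], [0.7, 4, 0, 0, 0, 0], [0.7, 4, 0, 0, 0, 0], [0.7, 4, 0, 0, 0, 0], [0.7, 4, 0, 0, 0, 0], [0.7, 4, 0, 0, 0, 0], [0.7, 4, 0, 0, 0, 0], [0.7, 4, 0, 0, 0, 0], [0.6, 4, 0, 0, 0, 0], [0.6, 4, 0, 0, 0, 0], [0.6, 4, 0, 0, 0, 0], [0.6, 3, 0, 0, 0, 0], [0, 0, 0, 0, 0, 0], [0, 0, 0, 0, 0, 0]]]}}

```text
time_s: 7.33
ee_pos: [0.4675, -0.2304, 0.2963]
ee_rot: [0.69, -0.69, 0.154, -0.153]
contact_force: [-2.8, 1.7, 6.1]
finger_gap: 0.107
```

```bash
python3 look.py w4 clamp_knob
```

```text
7.3333 tcp [ 0.4675 -0.2304  0.2963] grasp [ 0.4674 -0.2304  0.1253] down [-0.  0. -1.] yawz 1.1331 gap 0.10743427465383132 F [-2.84  1.66  6.1 ] M [ 0.21   0.427 -0.004] q [-0.46  0.33  1.95  0.    0.86 -0.02]
clamp_knob 0.96 [300.3 215.  354.8 300.4] 327.4 253.6 rect ((333.1755065917969, 256.4408874511719), (84.90670776367188, 48.21843719482422), 78.51800537109375)
```

View pics/w4.png

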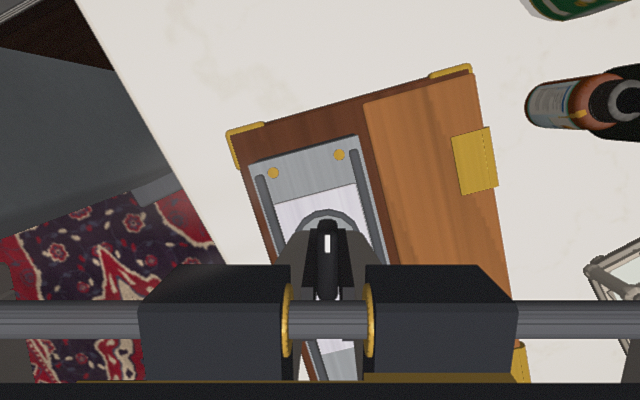

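{"op": "send_rows", "data": {"targets": [[[0, 0, 0, 0, 0, 0], [0, 0, 0, 0, 0, 0], [0, 0, 0, 0, 0, 0], [0, 0, 20, 0, 0, 0], [0, 0, 30, 0, 0, 0], [-3, -15, 30, 0, 0, 0.045], [-3, -20, 10, 0, 0, 0.045], [-3, -20, 10, 0, 0, 0.045], [-3, -20, 0, 0, 0, 0.045], [-3, -15, 0, 0, 0, 0.045], [-3, -15, 0, 0, 0, 0.045], [0, 0, 0, 0, 0, 0], [0, 0, 0, 0, 0, 0], [0, 0, 0, 0, 0, 0]]], "fingers": 60}}

```text
time_s: 8.6
ee_pos: [0.4496, -0.3353, 0.3957]
ee_rot: [0.705, -0.704, 0.06, -0.06]
contact_force: [-0.1, 0.1, 0.0]
finger_gap: 0.653
```

```bash
python3 look.py w5 clamp_knob keyhole_cover
```

```text
8.6 tcp [ 0.4496 -0.3353  0.3957] grasp [ 0.4496 -0.3352  0.2247] down [-0.     0.001 -1.   ] yawz 1.4013 gap 0.6531581063969925 F [-0.06  0.07  0.  ] M [-0.005 -0.029 -0.049] q [-0.64  0.26  1.78  0.    1.1  -0.47]
clamp_knob 0.69 [269.4   0.  458.5 274.9] 360.4 127.4 rect ((365.0, 137.0), (274.0, 188.0), 90.0)
clamp_knob 0.63 [306.3  25.6 349.9  84.2] 327.4 56.0 rect ((329.8239440917969, 55.432861328125), (43.3582649230957, 53.459022521972656), 41.423667907714844)
keyhole_cover 0.81 [296.7  22.  358.2 153.3] 326.9 85.3 rect ((327.0, 86.0), (130.0, 60.0), 90.0)
keyhole_cover 0.31 [421.3 338.2 439.7 379.9] 432.1 361.2 rect ((431.84869384765625, 359.8583679199219), (41.60414123535156, 5.2113752365112305), 67.89054870605469)
```

View pics/w5.png

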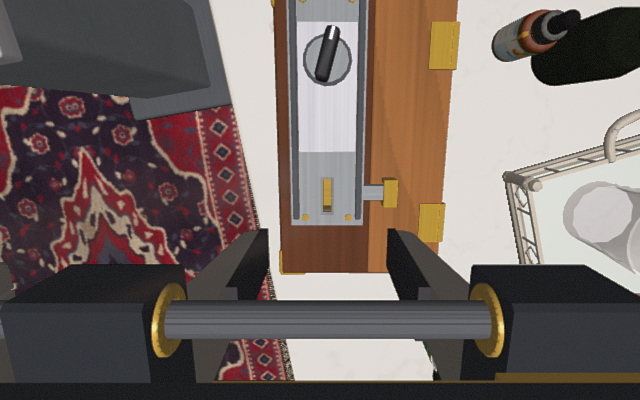

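```bash
python3 - <<'E'
from h import *
import pickle
I=cv2.imread('pics/w5.png');a=I[160:240,270:390];cv2.imwrite('pics/w5z.png',cv2.resize(a,None,fx=6.5,fy=6.5,interpolation=3))
c=pickle.load(open('w5.pkl','rb'))
def w(L): return Ro.from_euler('z',-.1697).apply(np.array(L)/1000.)+[.4866,-.2957,0]
q=w([(-30,-45,90),(-26.5,-31,90),(-33.5,-31,90),(-33.5,-59,90),(-26.5,-59,90),(-60,-70,90),(0,-70,90)])
print(((proj(c,q)-[270,160])*6.5).round(0).tolist())
E
```

```text
[[366.0, 233.0], [394.0, 125.0], [339.0, 125.0], [339.0, 339.0], [393.0, 339.0], [136.0, 421.0], [597.0, 421.0]]
```

View pics/w5z.png

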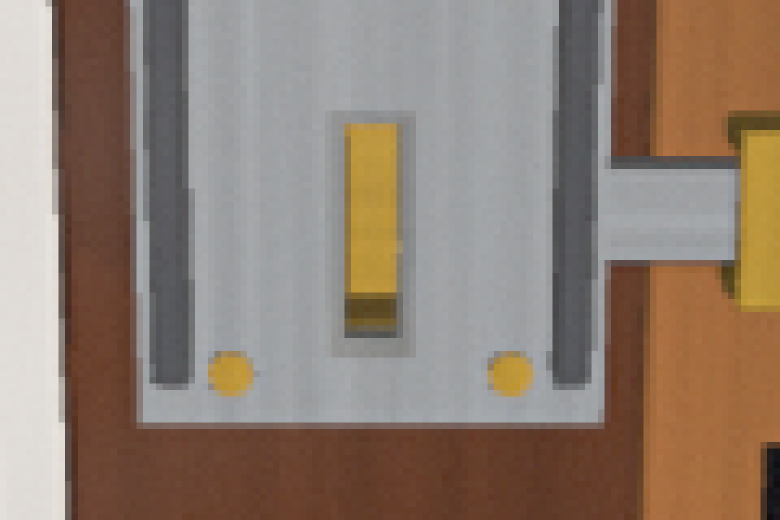

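{"op": "send_rows", "data": {"targets": [[[1, 15, 0, 0, 0, 0], [3, 30, 0, 0, 0, -0.005], [3, 34, 0, 0, 0, -0.006], [3, 34, 0, 0, 0, -0.006], [3, 34, 0, 0, 0, -0.006], [3, 34, 0, 0, 0, -0.006], [3, 34, 0, 0, 0, -0.006], [3, 34, 0, 0, 0, -0.006], [3, 34, 0, 0, 0, -0.006], [3, 34, 0, 0, 0, -0.006], [3, 34, 0, 0, 0, -0.006], [3, 34, 0, 0, 0, -0.006], [2, 30, 0, 0, 0, -0.005], [1, 18, 0, 0, 0, 0], [0, 10, 0, 0, 0, 0], [0, 0, 0, 0, 0, 0], [0, 0, 0, 0, 0, 0], [0, 0, 0, 0, 0, 0]]]}}

```text
time_s: 10.25
ee_pos: [0.4863, 0.1066, 0.3959]
ee_rot: [-0.702, 0.702, -0.084, 0.084]
contact_force: [0.0, 0.7, -0.5]
finger_gap: 0.654
```

```bash
python3 look.py w6 key key_bow key_stand
```

```text
10.25 tcp [0.4863 0.1066 0.3959] grasp [0.4863 0.1065 0.2249] down [-0. -0. -1.] yawz 1.3326 gap 0.6540362453437365 F [ 0.03  0.71 -0.54] M [-0.01  -0.099  0.013] q [ 0.21  0.16  1.91 -0.    1.07  0.45]
key 0.56 [314.8 163.  341.8 205. ] 328.8 182.5 rect ((330.2526550292969, 183.6085662841797), (36.27024459838867, 23.742691040039062), 72.6459732055664)
key_bow 0.96 [317.8 165.4 339.2 205.7] 328.6 183.4 rect ((329.9324035644531, 184.30374145507812), (36.61836242675781, 23.536697387695312), 78.11134338378906)
key_stand 0.94 [295.1 135.  365.7 217. ] 328.5 174.2 rect ((328.37933349609375, 175.55172729492188), (63.95358657836914, 76.74430847167969), 7.765166282653809)
```

View pics/w6.png

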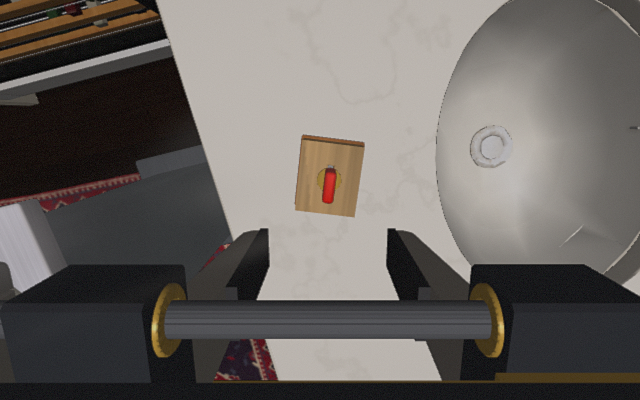

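```bash
python3 - <<'E'
from h import *
import pickle
I=cv2.imread('pics/w6.png');a=I[125:225,280:380];cv2.imwrite('pics/w6z.png',cv2.resize(a,None,fx=6,fy=6,interpolation=3))
E
```

```text
(no output)
```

View pics/w6z.png

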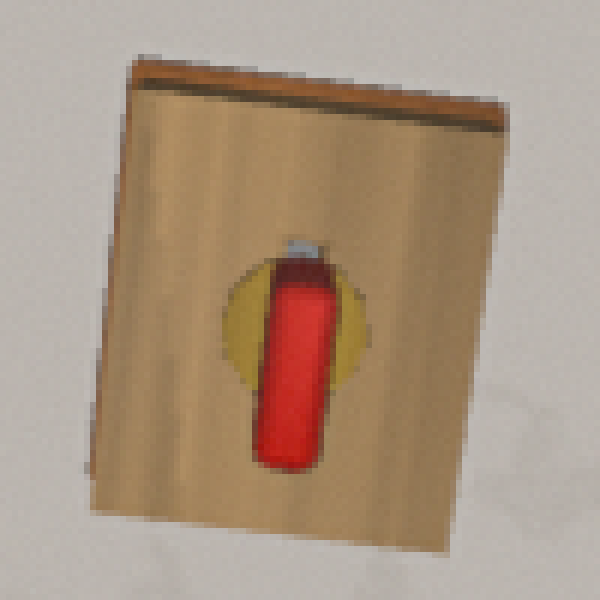

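```bash
python3 - <<'E'
from h import *
import pickle
from scipy.optimize import least_squares
c=pickle.load(open('w6.pkl','rb'))
px=lambda u,v:(280+u/6,125+v/6)
U=np.array([px(*p) for p in [(132,88),(506,130),(448,552),(92,512)]])
L=np.array([(-30,35,35),(30,35,35),(30,-35,35),(-30,-35,35)])/1000
B=np.array([px(*p) for p in [(275,285),(335,290),(317,471),(255,467)]])
LB=np.array([(-5,14,79),(5,14,79),(5,-14,79),(-5,-14,79)])/1000
w=lambda L,x:Ro.from_euler('z',x[2]).apply(L)+[x[0],x[1],x[3] if len(x)>3 else 0]
for n in (3,4):
  for l,u in((L,U),(LB,B),(np.vstack([L,LB]),np.vstack([U,B]))):
    r=least_squares(lambda x:(proj(c,w(l,x))-u).ravel(),[.487,.107,-.25,0][:n]);print(r.x.round(4),r.fun.round(1))
print('collar',atz(c,px(297,325),.039))
E
```

```text
[ 0.4896  0.1101 -0.351 ] [-0.1  0.   0.   0.2  0.2 -0.2 -0.1 -0.1]
[ 0.4895  0.1101 -0.3363] [-0.8 -1.   0.9 -0.6  0.5  1.1 -0.6  0.6]
[ 0.4896  0.1101 -0.3493] [-0.2  0.1 -0.   0.1  0.2 -0.3 -0.1 -0.  -0.6 -1.   1.1 -0.5  0.4  1.1
 -0.8  0.5]
[ 4.896e-01  1.101e-01 -3.510e-01  3.000e-04] [-0.1  0.   0.1  0.2  0.2 -0.2 -0.2 -0. ]
[ 0.4887  0.1063 -0.3366 -0.0191] [-0.6  0.   0.5  0.3  0.3  0.  -0.2 -0.3]
[ 0.4895  0.1097 -0.3494 -0.0024] [ 0.   0.4 -0.3  0.4  0.  -0.5  0.1 -0.2 -0.5 -0.9  1.1 -0.5  0.3  0.9
 -0.7  0.4]
collar [0.49016456 0.11075783 0.039     ]
```

{"op": "send_rows", "data": {"targets": [[[1, 1, -10, 0, 0, -0.028], [1, 1, -22, 0, 0, -0.028], [1, 1, -24, 0, 0, -0.028], [0.3, 0.6, -24, 0, 0, -0.028], [0, 0, -24, 0, 0, 0], [0, 0, -24, 0, 0, 0], [0, 0, -18, 0, 0, 0], [0, 0, -9, 0, 0, 0], [0, 0, -5, 0, 0, 0], [0, 0, 0, 0, 0, 0], [0, 0, 0, 0, 0, 0]]], "fingers": 45}}

```text
time_s: 11.37
ee_pos: [0.4903, 0.1107, 0.2366]
ee_rot: [0.696, -0.696, 0.123, -0.123]
contact_force: [0.9, -0.1, 0.1]
finger_gap: 0.489
```

```bash
python3 look.py w7 key_bow
```

```text
11.3667 tcp [0.4903 0.1107 0.2366] grasp [0.4905 0.1108 0.0656] down [ 0.001  0.    -1.   ] yawz 1.2205 gap 0.488754558731956 F [ 0.93 -0.14  0.12] M [-0.065 -0.062 -0.021] q [ 0.22  0.4   2.02 -0.    0.72  0.57]
key_bow 0.82 [303.7 216.6 347.8 303.7] 323.6 255.3 rect ((326.7614440917969, 257.4548034667969), (83.6600570678711, 43.86705017089844), 80.18070220947266)
```

View pics/w7.png

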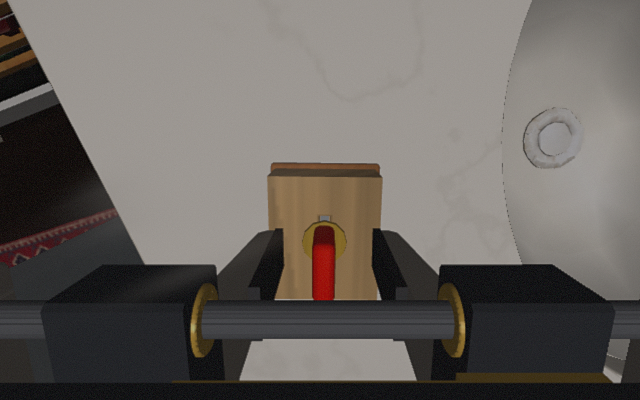

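{"op": "send_rows", "data": {"targets": [[[-1.2, 0.3, 0, 0, 0, 0], [0, 0, 0, 0, 0, 0], [0, 0, 0, 0, 0, 0], [0, 0, 0, 0, 0, 0], [0, 0, 0, 0, 0, 0], [0, 0, 0, 0, 0, 0]]], "fingers": 0, "force": 15}}

```text
time_s: 11.97
ee_pos: [0.4888, 0.1112, 0.2361]
ee_rot: [0.696, -0.696, 0.123, -0.123]
contact_force: [-1.0, 0.5, 2.9]
finger_gap: 0.106
```

```bash
python3 look.py w8 key_bow; python3 - <<'E'
from h import *
import pickle
c=pickle.load(open('w8.pkl','rb'))
I=cv2.imread('pics/w8.png')[150:310,220:430];cv2.imwrite('pics/w8z.png',cv2.resize(I,None,fx=3.5,fy=3.5,interpolation=3))
E
```

```text
11.9667 tcp [0.4888 0.1112 0.2361] grasp [0.4888 0.1112 0.0651] down [ 0.  0. -1.] yawz 1.2208 gap 0.10572938947488673 F [-0.96  0.47  2.95] M [-0.064  0.014  0.016] q [ 0.22  0.4   2.03 -0.    0.71  0.57]
key_bow 0.89 [313.2 217.7 342.1 300.4] 327.5 258.8 rect ((328.0, 257.5), (83.0, 28.0), 90.0)
```

View pics/w8z.png

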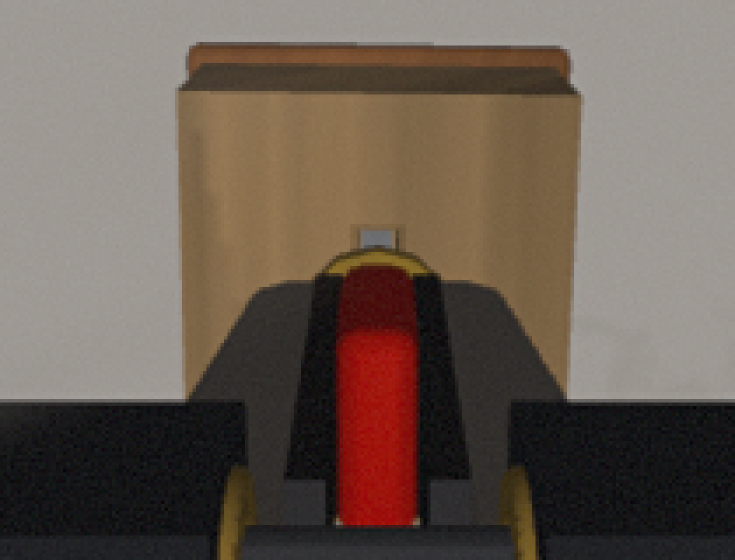

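```bash
python3 - <<'E'
from h import *
import pickle
c=pickle.load(open('w8.pkl','rb'))
z=np.array([np.cos(1.2208),np.sin(1.2208)]);x=np.array([z[1],-z[0]]);g=np.array([.4888,.1112])
for n,uv,h in [('standfar',(220+380/3.5,150+93/3.5),.035),('bowtop',(220+377/3.5,150+333/3.5),.079),('collarfar',(220+377/3.5,150+250/3.5),.039),('slot far',(220+378/3.5,150+228/3.5),.035)]:
    P=atz(c,uv,h)[:2]-g;print(n,(P@z).round(4),(P@x).round(4))
E
```

```text
standfar 0.0342 0.0013
bowtop 0.013 0.0008
collarfar 0.0111 0.0009
slot far 0.0134 0.0011
```

{"op": "send_rows", "data": {"targets": [[[0, 0, 0, 0, 0, 0], [0, 0, 0, 0, 0, 0], [0, 0, 8, 0, 0, 0], [0, 0, 12, 0, 0, 0], [0, 0, 20, 0, 0, 0], [0, 0, 25, 0, 0, 0], [0, 0, 25, 0, 0, 0], [0, 0, 25, 0, 0, 0], [0, 0, 20, 0, 0, 0], [0, 0, 15, 0, 0, 0], [0, 0, 10, 0, 0, 0], [0, 0, 0, 0, 0, 0]]], "force": 40}}

```text
time_s: 13.07
ee_pos: [0.4891, 0.1112, 0.3982]
ee_rot: [0.697, -0.696, 0.122, -0.124]
contact_force: [0.8, 0.0, -0.4]
finger_gap: 0.105
```

{"op": "send_rows", "data": {"targets": [[[-1, -15, 0, 0, 0, 0], [-3, -30, 0, 0, 0, 0.015], [-3, -34, 0, 0, 0, 0.015], [-3, -34, 0, 0, 0, 0.015], [-3, -34, 0, 0, 0, 0.015], [-3, -34, 0, 0, 0, 0.015], [-3, -34, 0, 0, 0, 0.015], [-3, -34, 0, 0, 0, 0.015], [-3, -34, 0, 0, 0, 0.015], [-3, -34, 0, 0, 0, 0.015], [-3, -34, 0, 0, 0, 0.015], [-3, -34, 0, 0, 0, 0.015], [-3, -30, 0, 0, 0, 0.015], [-2, -20, 0, 0, 0, 0], [0, -10, 0, 0, 0, 0], [0, 0, 0, 0, 0, 0], [0, 0, 0, 0, 0, 0], [0, 0, 0, 0, 0, 0]]]}}

```text
time_s: 14.57
ee_pos: [0.4498, -0.3327, 0.3954]
ee_rot: [0.705, -0.704, 0.06, -0.06]
contact_force: [-0.3, 0.1, -0.7]
finger_gap: 0.101
```

```bash
python3 look.py w9 key
```

```text
14.5667 tcp [ 0.4498 -0.3327  0.3954] grasp [ 0.4496 -0.3325  0.2244] down [-0.001  0.001 -1.   ] yawz 1.4013 gap 0.10074012509666465 F [-0.31  0.07 -0.68] M [ 0.005 -0.115  0.045] q [-0.64  0.26  1.78  0.    1.1  -0.47]
key 0.89 [312.4 204.8 341.8 299.8] 327.5 257.0 rect ((327.5, 253.5), (91.0, 27.0), 90.0)
```

View pics/w9.png

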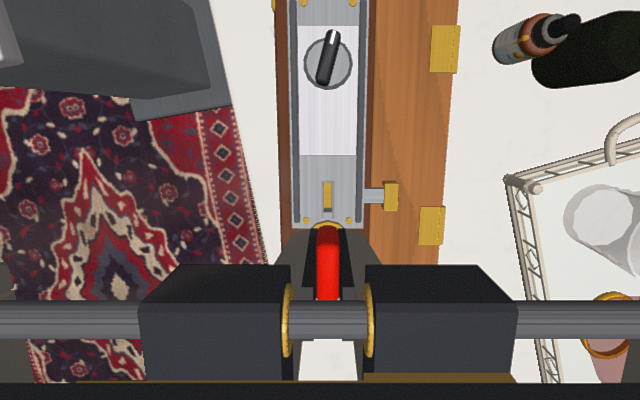

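{"op": "send_rows", "data": {"targets": [[[0, -1.4, -10, 0, 0, 0], [0, 0, -18, 0, 0, 0], [0, 0, -18, 0, 0, 0], [0, 0, -15, 0, 0, 0], [0, 0, -9, 0, 0, 0], [0, 0, 0, 0, 0, 0], [0, 0, 0, 0, 0, 0], [0, 0, 0, 0, 0, 0]]]}}

```text
time_s: 15.33
ee_pos: [0.4501, -0.3353, 0.3267]
ee_rot: [-0.704, 0.705, -0.06, 0.06]
contact_force: [-0.6, 0.1, -0.9]
finger_gap: 0.109
```

```bash
python3 look.py w10 key; python3 - <<'E'
from h import *
I=cv2.imread('pics/w10.png')[150:310,220:430];cv2.imwrite('pics/w10z.png',cv2.resize(I,None,fx=3.5,fy=3.5,interpolation=3))
p=bot.grab_frame('side');I=p['image'][190:290,270:370,::-1];cv2.imwrite('pics/s10z.png',cv2.resize(I,None,fx=6,fy=6,interpolation=3))
E
```

```text
15.3333 tcp [ 0.4501 -0.3353  0.3267] grasp [ 0.4503 -0.3354  0.1557] down [ 0.001 -0.001 -1.   ] yawz 1.4011 gap 0.10861692527994972 F [-0.58  0.12 -0.87] M [-0.036 -0.048 -0.007] q [-0.64  0.34  1.84 -0.    0.95 -0.47]
key 0.92 [312.9 205.6 341.6 301.1] 327.2 257.0 rect ((327.5, 254.0), (92.0, 27.0), 90.0)
```

View pics/w10z.png

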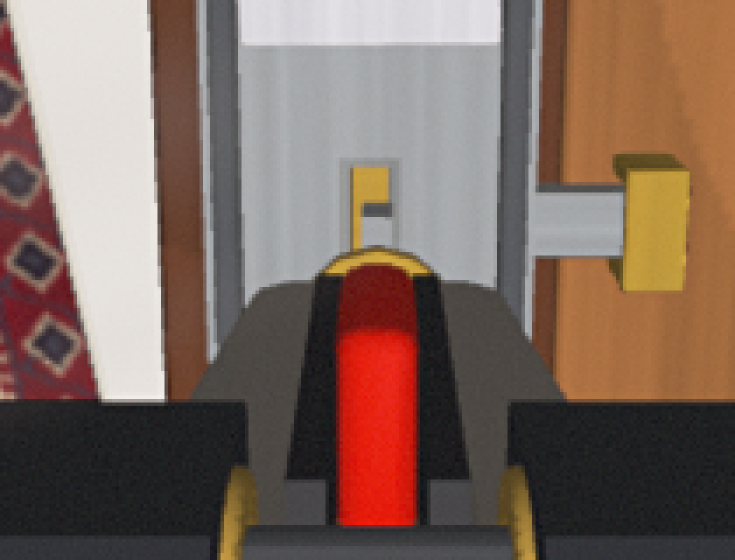

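View pics/s10z.png

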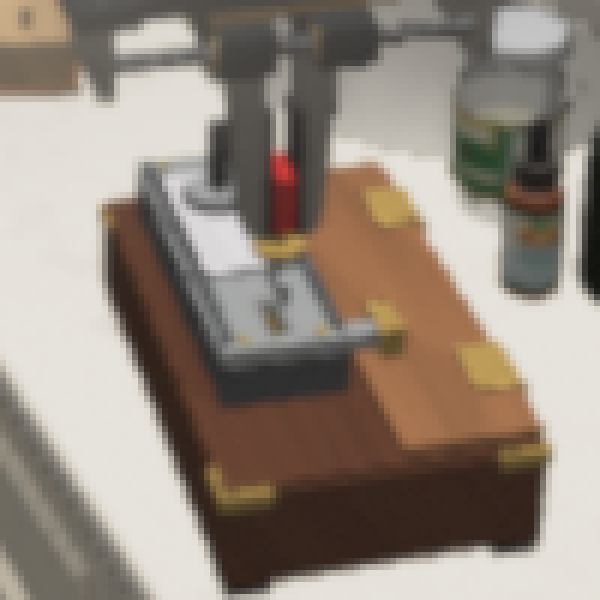

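```bash
python3 - <<'E'
from h import *
import pickle
c=pickle.load(open('w10.pkl','rb'))
z=np.array([np.cos(1.4011),np.sin(1.4011)]);x=np.array([z[1],-z[0]]);g=np.array([.4503,-.3354])
f=lambda u,v:(220+u/3.5,150+v/3.5)
for n,uv,h in [('tip',f(377,204),.1026),('tip+',f(377,210),.1026),('slot far',f(370,167),.09),('chamf far',f(370,157),.09),('bowtop far',f(377,333),.1696),('collar far',f(377,248),.1296)]:
    P=atz(c,uv,h)[:2]-g;print(n,'z',(P@z).round(4),'x',(P@x).round(4))
E
```

```text
tip z 0.0109 x 0.0009
tip+ z 0.0099 x 0.0009
slot far z 0.0145 x -0.0003
chamf far z 0.0163 x -0.0003
bowtop far z 0.0129 x 0.0008
collar far z 0.0113 x 0.0009
```

{"op": "send_rows", "data": {"targets": [[[-1, 1.6, 0, 0, 0, 0], [0, 0, 0, 0, 0, 0], [0, 0, -3, 0, 0, 0], [0, 0, -3, 0, 0, 0], [0, 0, -2, 0, 0, 0], [0, 0, -2, 0, 0, 0], [0, 0, 0, 0, 0, 0], [0, 0, 0, 0, 0, 0]]]}}

```text
time_s: 16.15
ee_pos: [0.4487, -0.3337, 0.3157]
ee_rot: [0.705, -0.704, 0.06, -0.06]
contact_force: [-0.2, 0.4, -0.9]
finger_gap: 0.107
```

```bash
python3 look.py w11 key; python3 - <<'E'
from h import *
I=cv2.imread('pics/w11.png')[150:310,220:430];cv2.imwrite('pics/w11z.png',cv2.resize(I,None,fx=3.5,fy=3.5,interpolation=3))
E
```

```text
16.15 tcp [ 0.4487 -0.3337  0.3157] grasp [ 0.4486 -0.3336  0.1447] down [-0.  0. -1.] yawz 1.4008 gap 0.10680205456678184 F [-0.24  0.45 -0.94] M [-0.031 -0.059  0.011] q [-0.64  0.35  1.85 -0.    0.93 -0.47]
key 0.59 [312.2 208.5 341.8 301.6] 327.4 257.7 rect ((327.5, 254.0), (90.0, 27.0), 90.0)
```

View pics/w11z.png

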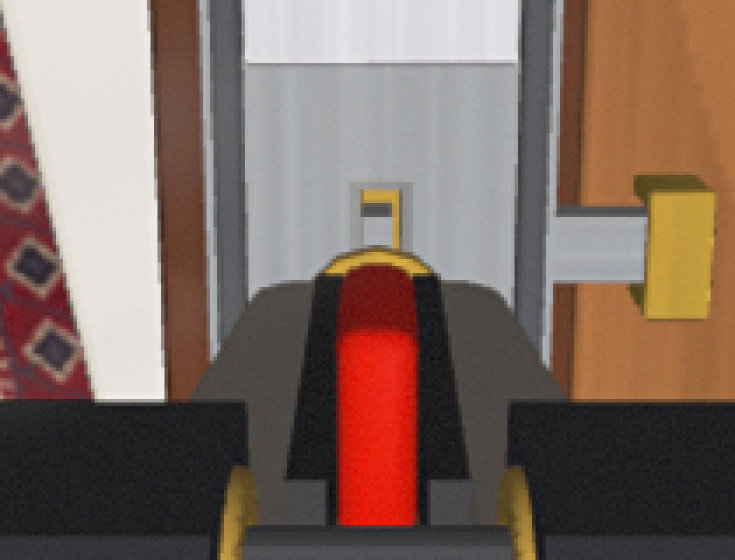

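{"op": "send_rows", "data": {"targets": [[[0.9, 0.6, 0, 0, 0, 0], [0, 0, 0, 0, 0, 0], [0, 0, -2, 0, 0, 0], [0, 0, -2, 0, 0, 0], [0, 0, -2, 0, 0, 0], [0, 0, -2, 0, 0, 0], [0, 0, -2, 0, 0, 0], [0, 0, -2, 0, 0, 0], [0, 0, 0, 0, 0, 0]]]}}

```text
time_s: 17.0
ee_pos: [0.4495, -0.3331, 0.3035]
ee_rot: [0.705, -0.705, 0.06, -0.06]
contact_force: [-0.0, -0.9, -0.6]
finger_gap: 0.109
```

```bash
python3 look.py w12 key; python3 - <<'E'
from h import *
I=cv2.imread('pics/w12.png')[150:310,220:430];cv2.imwrite('pics/w12z.png',cv2.resize(I,None,fx=3.5,fy=3.5,interpolation=3))
E
```

```text
17.0 tcp [ 0.4495 -0.3331  0.3035] grasp [ 0.4495 -0.3331  0.1325] down [-0.  0. -1.] yawz 1.4008 gap 0.1085473255172534 F [-0.01 -0.94 -0.6 ] M [-0.245 -0.019 -0.04 ] q [-0.64  0.37  1.86 -0.    0.91 -0.47]
key 0.8 [316.6 208.1 342.3 298.8] 327.6 256.9 rect ((328.5, 254.5), (89.0, 27.0), 90.0)
key 0.27 [296.8   0.6 364.5  65.6] 327.5 33.2 rect ((328.0, 34.0), (68.0, 64.0), 90.0)
```

View pics/w12z.png

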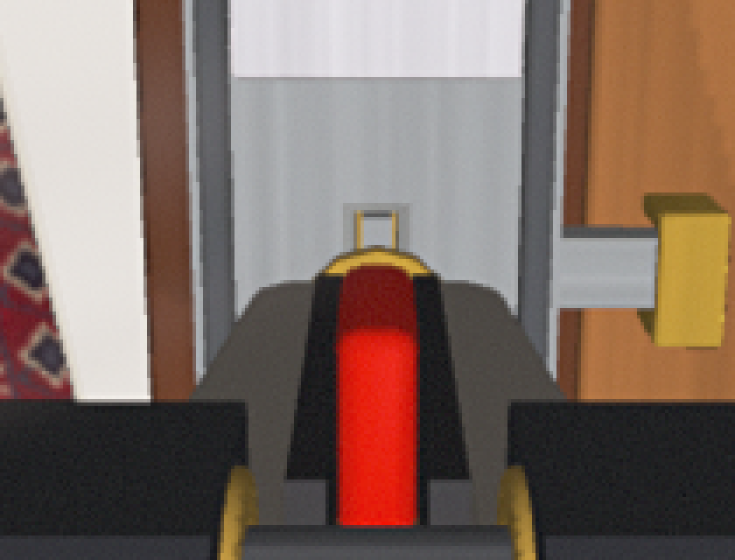

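{"op": "send_rows", "data": {"targets": [[[0, -0.4, -1, 0, 0, 0.06], [0, 0, -1.2, 0, 0, -0.12], [0, 0, -1.2, 0, 0, 0.12], [0, 0, -1.2, 0, 0, -0.12], [0, 0, -1.2, 0, 0, 0.12], [0, 0, -1.2, 0, 0, -0.12], [0, 0, -1.2, 0, 0, 0.12], [0, 0, -1.2, 0, 0, -0.12], [0, 0, -1.2, 0, 0, 0.12], [0, 0, -1.2, 0, 0, -0.12], [0, 0, -0.6, 0, 0, 0.12], [0, 0, 0, 0, 0, -0.06]]], "force": 55}}

```text
time_s: 18.1
ee_pos: [0.4495, -0.3335, 0.2924]
ee_rot: [-0.705, 0.705, -0.057, 0.056]
contact_force: [-0.8, 1.8, 5.6]
finger_gap: 0.105
```

```bash
python3 look.py w13 key; python3 - <<'E'
from h import *
I=cv2.imread('pics/w13.png')[150:310,220:430];cv2.imwrite('pics/w13z.png',cv2.resize(I,None,fx=3.5,fy=3.5,interpolation=3))
E
```

```text
18.1 tcp [ 0.4495 -0.3335  0.2924] grasp [ 0.4494 -0.3335  0.1214] down [-0. -0. -1.] yawz 1.411 gap 0.10534957233555252 F [-0.76  1.76  5.57] M [0.208 0.462 0.001] q [-0.64  0.39  1.87 -0.    0.88 -0.48]
key 0.87 [314.6 212.8 343.4 297.8] 327.9 258.6 rect ((328.6007385253906, 257.5256652832031), (85.27947998046875, 25.389636993408203), 88.36341857910156)
```

View pics/w13z.png

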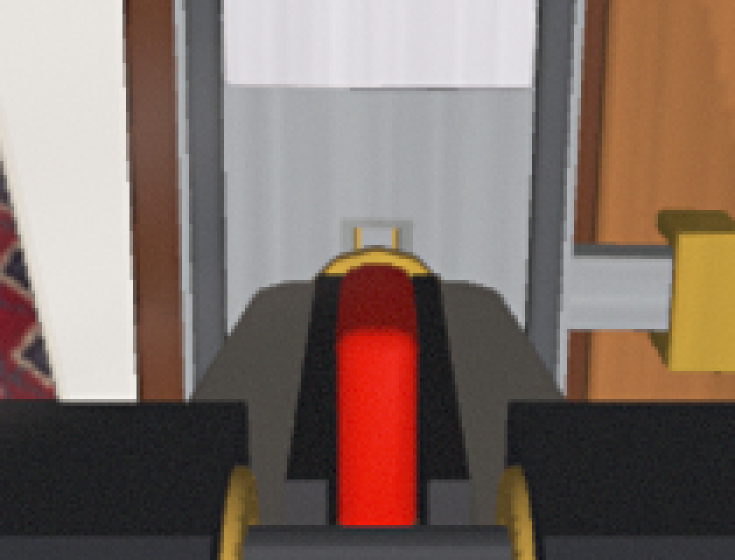

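{"op": "send_rows", "data": {"targets": [[[0, 0, -0.5, 0, 0, 0.06], [0, 0, -0.7, 0, 0, -0.12], [0, 0, -0.7, 0, 0, 0.12], [0, 0, -0.7, 0, 0, -0.12], [0, 0, -0.4, 0, 0, 0.12], [0, 0, 0, 0, 0, -0.06]]]}}

```text
time_s: 18.7
ee_pos: [0.4497, -0.3337, 0.291]
ee_rot: [-0.705, 0.705, -0.056, 0.057]
contact_force: [-7.8, 3.8, 25.7]
finger_gap: 0.105
```

```bash
python3 look.py w14 key; python3 - <<'E'
from h import *
I=cv2.imread('pics/w14.png')[150:310,220:430];cv2.imwrite('pics/w14z.png',cv2.resize(I,None,fx=3.5,fy=3.5,interpolation=3))
E
```

```text
18.7 tcp [ 0.4497 -0.3337  0.291 ] grasp [ 0.4498 -0.3339  0.12  ] down [ 0.001 -0.001 -1.   ] yawz 1.4109 gap 0.10519020376271067 F [-7.77  3.83 25.68] M [0.712 1.522 0.094] q [-0.64  0.39  1.87 -0.    0.88 -0.48]
key 0.56 [313.6 214.9 342.4 299.1] 327.3 258.5 rect ((327.5, 257.0), (84.0, 27.0), 90.0)
key 0.29 [611.8  30.2 636.9  77.3] 628.0 52.1 rect ((626.0, 54.0), (48.0, 26.0), 90.0)
```

View pics/w14z.png

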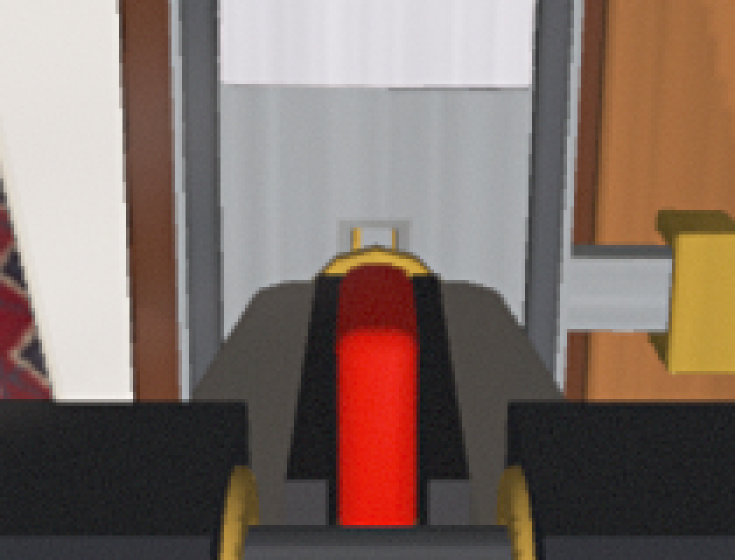

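{"op": "send_rows", "data": {"targets": [[[-0.6, 0.3, 0.5, 0, 0, 0], [0, 0, 0, 0, 0, 0], [0, 0, 0, 0, 0, 0]]]}}

```text
time_s: 19.05
ee_pos: [0.4494, -0.3335, 0.291]
ee_rot: [-0.704, 0.705, -0.059, 0.061]
contact_force: [-3.4, 1.6, 15.6]
finger_gap: 0.105
```

{"op": "send_rows", "data": {"targets": [[[0, 0, 0, 0, 0, -0.1], [0, 0, 0, 0, 0, -0.1], [0.1, -0.1, 0, 0, 0, -0.1], [0.1, -0.1, 0, 0, 0, -0.1], [0.1, -0.1, 0, 0, 0, -0.1], [0, 0, 0, 0, 0, -0.1], [0, 0, 0, 0, 0, 0]]]}}

```text
time_s: 19.63
ee_pos: [0.4497, -0.3338, 0.291]
ee_rot: [-0.654, 0.655, -0.267, 0.268]
contact_force: [-4.8, 1.0, 18.0]
finger_gap: 0.101
```

```bash
python3 look.py w15 key
```

```text
19.6333 tcp [ 0.4497 -0.3338  0.291 ] grasp [ 0.4499 -0.334   0.12  ] down [ 0.001 -0.001 -1.   ] yawz 0.7948 gap 0.10121069032997349 F [-4.76  1.   18.02] M [ 0.415  0.852 -0.049] q [-0.64  0.39  1.87 -0.    0.88  0.14]
key 0.96 [312.6 219.8 342.4 298.4] 327.6 259.4 rect ((328.0, 259.5), (79.0, 28.0), 90.0)
```

View pics/w15.png

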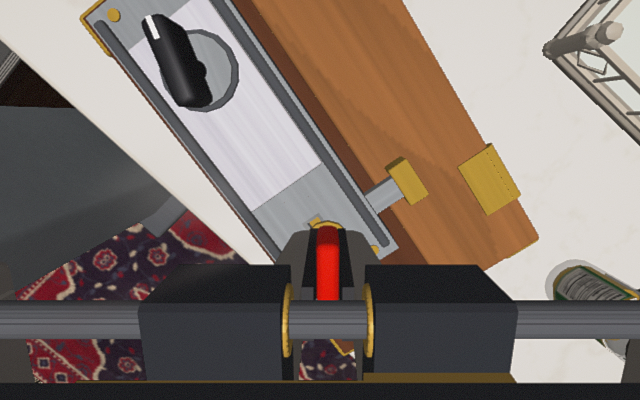

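{"op": "send_rows", "data": {"targets": [[[0, 0, 0, 0, 0, -0.1], [0, 0, 0, 0, 0, -0.1], [0, 0, 0, 0, 0, -0.1], [0, 0, 0, 0, 0, -0.1], [0, 0, 0, 0, 0, -0.1], [0, 0, 0, 0, 0, -0.1], [0, 0, 0, 0, 0, -0.1], [0, 0, 0, 0, 0, -0.1], [0, 0, 0, 0, 0, -0.1], [0, 0, 0, 0, 0, -0.07], [0, 0, 0, 0, 0, -0.05], [0, 0, 0, 0, 0, 0], [0, 0, 0, 0, 0, 0]]]}}

```text
time_s: 20.82
ee_pos: [0.4497, -0.3341, 0.291]
ee_rot: [-0.442, 0.442, -0.551, 0.553]
contact_force: [-4.0, -0.6, 15.2]
finger_gap: 0.103
```

```bash
python3 look.py w16 key
```

```text
20.8167 tcp [ 0.4497 -0.3341  0.291 ] grasp [ 0.45   -0.3345  0.12  ] down [ 0.002 -0.002 -1.   ] yawz -0.2191 gap 0.1033238126836533 F [-3.96 -0.59 15.17] M [-0.068  0.836  0.046] q [-0.64  0.39  1.87 -0.    0.88  1.15]
key 0.61 [312.  219.  341.4 299.2] 327.1 260.1 rect ((327.0, 260.0), (78.0, 26.0), 90.0)
```

View pics/w16.png

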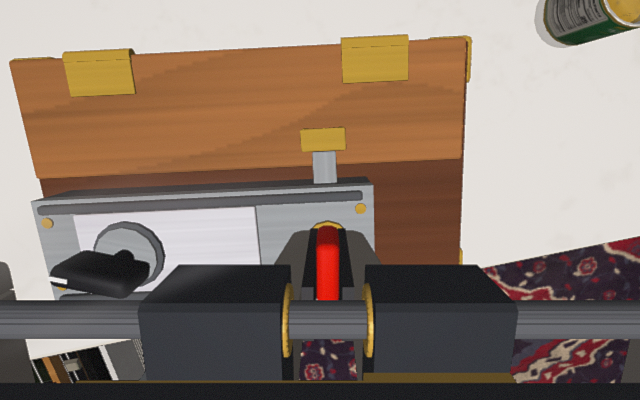

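{"op": "send_rows", "data": {"targets": [[[0, 0, 0, 0, 0, -0.04], [0, 0, 0, 0, 0, 0], [0, 0, 0, 0, 0, 0], [0, 0, 0, 0, 0, 0]]]}}

```text
time_s: 21.25
ee_pos: [0.4498, -0.3341, 0.291]
ee_rot: [-0.431, 0.431, -0.559, 0.561]
contact_force: [-3.0, -0.5, 14.8]
finger_gap: 0.102
```

```bash
python3 look.py w17 key; python3 - <<'E'
from h import *
import pickle
for n,e,k in (('w16',(257,206),(129,250)),):
    c=pickle.load(open(n+'.pkl','rb'))
    for q,h in ((e,.094),(k,.102)):
        P=atz(c,q,h);print((Ro.from_euler('z',.1697).apply(P-[.4866,-.2957,0])*1000).round(1))
M=[]
for i in range(4):
    bot.grab_frame('wrist');s=bot.state();M.append(np.r_[s['contact_force'],s['moment'],s['finger_gap']])
print(np.mean(M,0).round(3))
p=bot.grab_frame('side');I=p['image'][190:290,270:370,::-1];cv2.imwrite('pics/s17z.png',cv2.resize(I,None,fx=6,fy=6,interpolation=3))
E
```

```text
21.25 tcp [ 0.4498 -0.3341  0.291 ] grasp [ 0.45   -0.3345  0.12  ] down [ 0.002 -0.002 -1.   ] yawz -0.2587 gap 0.1017750010412585 F [-2.98 -0.54 14.76] M [-0.081  0.783  0.169] q [-0.64  0.39  1.87 -0.    0.88  1.19]
key 0.56 [313.9 218.6 343.7 300.8] 327.7 259.5 rect ((328.0, 259.5), (79.0, 28.0), 90.0)
[-7.4 -9.3 94. ]
[-25.3  56.3 102. ]
[-3.875e+00  7.000e-03  1.570e+01 -1.000e-01  7.960e-01  1.800e-01
  1.040e-01]
```

View pics/s17z.png

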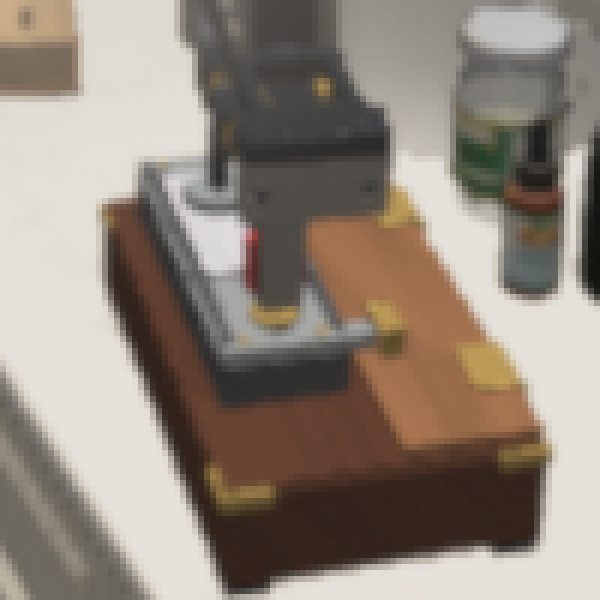

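```bash
python3 - <<'E'
from h import *
import pickle
for n,pts in (('w1',[((296.7,198),.094),((409.6,198),.094),((328.5,199),.1)]),('w5',[((327,152.5),.094),((327,61),.1)]),('w9',[((328,155),.094),((328,65),.1)]),('w16',[((257,206),.094),((129,247),.1)])):
    c=pickle.load(open(n+'.pkl','rb'))
    for q,h in pts:
        P=atz(c,q,h);print(n,(Ro.from_euler('z',.1697).apply(P-[.4866,-.2957,0])*1000).round(1))
E
```

```text
w1 [-29.6  31.7  94. ]
w1 [-29.2 -63.6  94. ]
w1 [-28.9   4.9 100. ]
w5 [-29.5  -8.8  94. ]
w5 [-29.5  58.6 100. ]
w9 [-29.1  -8.   94. ]
w9 [-29.2  58.6 100. ]
w16 [-7.4 -9.3 94. ]
w16 [-24.4  57.2 100. ]
```

```bash
python3 - <<'E'
from h import *
print(bot.finish_job()); s=bot.state();print(s['time_s'],s['contact_force'].round(1),s['moment'].round(3),s['finger_gap'])
E
```

```text
the job is handed in; nothing more can be done
None
the job is handed in; nothing more can be done
```

I loosened the knob, slid the cover open, pushed the key home and turned it, and handed in at about 21.5 s with the key still held. The interface gives no verdict, so the figures below are my own measurements.

- **Knob:** turned anticlockwise to about 1.30 rad.
- **Cover:** the pictures show it about 54–55 mm open. The last picture showed the edge unmoved. One rough reading of the knob's position came out 2–4 mm lower, which I put down to reading it at a steep angle.
- **Key home:** the push rose to about 26 N as the collar met the plate. The blade tip works out about 23 mm below the top face, which matches the key fully home.
- **Key turned:** the gripper has turned 1.66 rad clockwise. Allowing for the 0.08 rad of play, the lock plug should be at its stop. The twist on the gripper was about 0.18 N m, more than the spring's 0.12.
- **At hand-in:** the grip was set to 55 N, with about 15 N pressing down on the key. The side force was about 4 N.
- **Bystanders:** I saw no contact with them, but I did not measure their positions again at the end.

Two small discrepancies came up. The wrist camera read about 1 mm off sideways, and the arm's settled positions differed from my commands by about 1 mm. I corrected for both from the pictures before inserting the key.

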